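# Release the locked centrifuge lid with the emergency key

### The job

The power is off and the bench centrifuge has stayed locked: take the flat-handled release key (not the T-handled rotor wrench) out of the accessory holder, push it fully home into the lock on the centrifuge's top deck, wiggling it a little if the stiff pins catch, and turn it a quarter turn clockwise (seen from above) so that the lid lifts ajar. The lock springs back, so finish while still gripping the key and holding it turned against its spring, with the key fully home. Leave the rotor wrench, the sample tin and the beaker where they stand.

Things in the scene. Friction and masses are not known exactly. Their poses are not given: they have to be found in the camera images.
- centrifuge: White bench centrifuge, fixed, 350 mm deep (its x) by 280 mm wide (y). Origin: centre of its underside on the bench, z up; its control panel looks to its own -x, towards the robot. Flat top deck 215 mm above the bench; a grey lid 250 x 250 mm covers the rear of it (its x -85 to +165 mm) up to 243 mm. The lock is in the front right corner of the deck, at its (-130, -75) mm.
- lock_mouth (a point): Centre of the key slot on the top of the lock's square 46 mm steel plate, 220 mm above the bench (5 mm above the deck). Axes as the centrifuge's. Slot 18 mm (along its x) by 7.5 mm, 2 mm chamfer all round, through the 12.5 mm fixed plate; the key goes straight down. Fully home = 30 mm in, the key's collar on the plate; only from 27 mm in can it turn, and once turned it cannot come out.
- lock (a joint): Turn of the barrel under the plate, rad: 0 at rest (its slot, 17.6 x 7.2 mm, in line with the plate's), growing clockwise seen from above; quarter turn 1.57, hard stop 1.60. Springs back to 0 when let go (0.04 N m at rest, 0.2 at the quarter). Blade play 0.15 rad: turn the key past a quarter, to the stop. Two sticky sprung pins in it grab the blade from 22 mm in: 8 to 15 N, then 5 to 10 N.
- lid_front (a point): Middle of the lid's front edge (half-way up its 28 mm thickness, 229 mm above the bench when shut). The lid is hinged at the rear; the lock's cam lifts it evenly with the turn, so that this point is 17 mm higher at the quarter turn.
- release_key: Release key, loose, upright in a hole of the holder; 75 mm long, about 120 g. Origin: tip of its blade (lower end), z up along it. Steel blade 16 mm wide (its x), 5.5 mm thick (y), z 0 to 14 mm, rounded tip; 6 mm shank; collar 26 mm across, z 30 to 34 mm, resting on the holder; flat steel handle 34 mm wide (x), 9 mm thick (y), z 34 to 75 mm. Fits the lock either way round.
- key_grip (a point): Where to grip the key: on its axis 58 mm above the tip, in the middle of the flat handle, 17 mm below its top; fingers close along the key's y, across the 9 mm. Axes as the key's.
- holder: White accessory holder, fixed, 160 mm (its x) by 56 mm by 42 mm high. Origin: centre of its underside. Two round holes, 18.5 mm wide and 36 mm deep, at its x = -50 and +50 mm: one holds the key and the other the wrench; which is in which changes.
- rotor_wrench: Steel T-handled rotor wrench, loose, upright in the other hole of the holder, to be left there: 8 mm round shank, 26 mm collar, T-bar 80 mm long (its y) and 12 mm thick, 74 mm above the lower tip. Origin: the lower tip.
- sample_tin: Plain metal sample tin 72 mm wide, 78 mm high, on the bench; leave alone. Origin: centre of its underside.
- beaker: Glass beaker 68 mm wide, 88 mm high, on the bench; leave alone. Origin: centre of its underside.
Things that resemble listed ones, but are neither listed nor needed, are in the scene too. There is more than one size of the release_key; the one meant has the size given above.

How it is judged:
By the outcome, as a careful person would: the job done as asked, in the order asked, and still so for the second after the job is handed in, while the arm keeps its last pose, push and grip.
It also fails if it takes over 66 s, if anything falls off the work surface, if the arm or the gripper's body presses on something with over 40 N, if the wrist force passes 120 N, or if a joint passes its speed limit or range.

### The arm

A 6-joint arm with a two-finger parallel gripper is mounted at the origin on the work surface. World frame = base frame: x ahead of the robot, y to its left, z up, the work surface at z = 0. Lengths are in m, angles in rad, forces in N, time in s.
With the tool pointing down it reaches from about 0.325 to 0.9 m from the base axis. Payload 3.5 kg.
Tool frame: the origin (TCP) lies on the centre line of the jaws, within the pads' length; the fingertips stand 17 mm ahead of it and the grasp point (between the pads) lies 2 mm behind it; z points along the fingers, y is the line along which they close (so a half turn about z gives the same grasp; the last joint's range is limited). The gripper opens to 85 mm and grips with 20 to 120 N. Pads are 22 mm wide; open, the fingers measure 114 mm over their backs; the gripper's body (76 mm by 85 mm) begins 54 mm behind the grasp point. The pads swing forward as they close: fully open they stand 13 mm farther back than shut.
Start: joints at [-1.36, 0.276, -0.026, 1.268, 0, 1.467], TCP at [0.193, -0.594, 0.248] pointing down, gripper open.
Joint ranges: [-3.12, 3.12], [-0.85, 1.88], [-1.08, 1.24], [-1.95, 2.15], [-1.57, 1.53], [-3.14, 3.14]. Speed limits (rad/s): [2.57, 2.57, 3.14, 3.14, 3.14, 3.14].

### API

Orientations are given as [roll, pitch, yaw] about the fixed x, y, z axes, in that order (R = Rz(yaw) Ry(pitch) Rx(roll)).
In Python, from rig import manip, eyes gives the robot as it stands.
- The arm moves only by the tool apply_moves, never from a script. Its argument "deltas" is one flat list of numbers, 5 for each row, row after row: the shift along the tool's x, y, z in m, then the turn about the tool's z in degrees, then the closure, from -1 (fully open) to 1 (shut). In form: [tx, ty, tz, turn, grip, tx, ty, tz, turn, grip, ...]. A call has 1 to 12 rows; each row shifts and turns the commanded pose from where the row before left it, along the tool's axes as they then stand; what a row does not reach is not made up. A row lasts 1/10 s, in which the tool goes at most 50 mm and 8.59 degrees, less where a joint would pass 70% of its speed; a pose out of reach is approached as far as the arm can. A call with a gripper value outside its range is refused whole. The fingers move at their own pace and stop on an object; the grip force is fixed at half the most. Time passes only in rows, so rows that do not move let the fingers close. It gives the time, the measured TCP pose, the force, the opening and the grip force at its end, in the units of the state.
- manip.read_state(): the state, without advancing time (a new reading comes with each control period).
- eyes.get_image(name): name is "side" or "top"; returns (picture, depth): 384x512x3 uint8, red, green, blue; 384x512 float32, m along the optical axis (not along the pixel's ray), 0 where there is no reading.
- eyes.camera_params(name): a dict with "K" (3x3 intrinsics, pixels), "position" and "rotation" of the camera in the world. Camera axes: x right, y down, z forward; pixel columns grow to the right and rows downward; lengths in m; the calibration is good to about 2 mm. A picture is of the moment at which its call begins. camera_params takes no time and is no camera call.
- manip.close_job(): hands the job in; it is judged then, once.
The state is a dict: "time_s": time; "joint_positions": joint angles; "dq": joint speeds; "joint_torque": joint torques, N m; "tool_pos": TCP position; "orientation": TCP orientation; "wrist_force": force on the tool from outside, world axes, zero at the start; "moment": the same for the moment, N m; "finger_gap": finger opening in m; "finger_force": force on a finger pad.
Only numpy, scipy, OpenCV 4.12 (cv2) and the standard library are available. Lean on these libraries where they do the work, as an engineer would, in place of code of your own. Each camera call takes 0.05 s, during which the arm holds its last target. There are 200 camera calls.

## Working session

There is one attempt and no reset: what is moved stays moved. The work goes in short steps, Python scripts to look and compute and a tool call to move; the robot and the scene stay as the last step left them, time stands still between calls to the robot, and variables do not carry over. Pictures are saved under pics/ and viewed, at most 10 in all, crops included, and the job is handed in when it is done.

Besides the shell and the picture viewer there is one more tool, called after "Call:" in YAML: its name, and indented under it one key for each argument. apply_moves: Moves the arm, as the interface text tells. Its arguments: {"type":"object","properties":{"deltas":{"type":"array"}},"required":["deltas"]}

```bash
mkdir -p pics
python3 - <<'E'
from rig import manip, eyes
import cv2, numpy as np
for n in("side","top"):
    p,d=eyes.get_image(n); cv2.imwrite(f"pics/{n}0.png",p[:,:,::-1]); np.save(f"{n}0.npy",d); np.save(f"{n}0c.npy",p)
    c=eyes.camera_params(n); print(n,c)
print(manip.read_state())
E
```

```text
side {'K': array([[365.81860602,   0.        , 255.63014341],
       [  0.        , 365.81860602, 190.18622585],
       [  0.        ,   0.        ,   1.        ]]), 'position': array([ 0.11006821, -0.5441445 ,  0.59876919]), 'rotation': array([-2.17120351,  0.0236574 , -0.78142888])}
top {'K': array([[439.82849228,   0.        , 264.37388622],
       [  0.        , 439.82849228, 193.54456861],
       [  0.        ,   0.        ,   1.        ]]), 'position': array([ 0.44092617, -0.09018286,  1.08388578]), 'rotation': array([-3.00512076,  0.00850357, -1.55015688])}
{'time_s': 0.1, 'joint_positions': array([-1.36038644e+00,  2.77086088e-01, -2.77506092e-02,  1.26804307e+00,
        1.22461432e-05,  1.46741642e+00]), 'dq': array([-0.00220975, -0.00092724,  0.00292486,  0.00155008,  0.00144989,
        0.0018279 ]), 'joint_torque': array([-7.82456527e-05, -4.46707428e+01,  2.96128857e+01,  8.45734729e-03,
       -1.25229249e-04,  5.17727727e-06]), 'tool_pos': array([ 0.19277686, -0.5938017 ,  0.24725018]), 'orientation': array([-3.13952160e+00, -2.27182914e-04,  3.13789548e-01]), 'wrist_force': array([-0.26215505, -0.03942253, -0.46996549]), 'moment': array([0.01719381, 0.01237474, 0.00685663]), 'finger_force': 0.0, 'finger_gap': 0.08533893080603719}
```

View pics/side0.png

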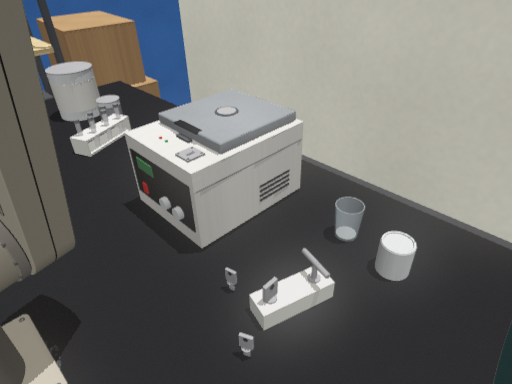

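View pics/top0.png

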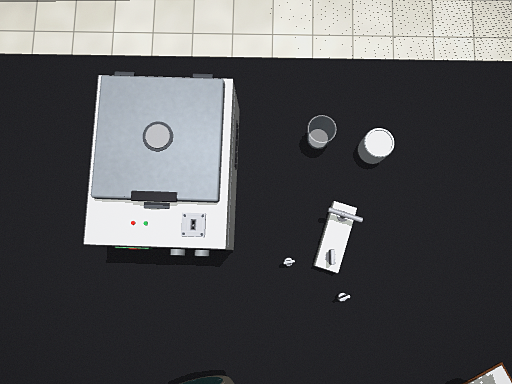

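The top view shows the centrifuge lock at about (193,224). The holder is at (336,237), with the flat key at about (332,257) and the T-wrench at (345,215). The small decoy keys are at (289,262) and (343,297). In the side view the key is at (270,290) and the lock at (190,154). Next I'll enlarge the crops.

```bash
cat > h.py <<'E'
import numpy as np, cv2
from scipy.spatial.transform import Rotation as R
from rig import manip, eyes
def cam(n):
    c=eyes.camera_params(n); return c["K"],np.array(c["position"]),R.from_euler("xyz",c["rotation"]).as_matrix()
def unproj(n,u,v,d):
    K,p,r=cam(n); u,v,d=map(np.asarray,(u,v,d))
    return np.stack([(u-K[0,2])*d/K[0,0],(v-K[1,2])*d/K[1,1],d],-1)@r.T+p
def proj(n,X):
    K,p,r=cam(n); c=(np.atleast_2d(X)-p)@r@K.T; return c[:,:2]/c[:,2:]
def ray(n,u,v): 
    K,p,r=cam(n); w=r@np.linalg.inv(K)@[u,v,1]; return p,w/np.linalg.norm(w)
def tri(a,b):  # [(cam,u,v)...] -> midpoint, gap
    (p,x),(q,y)=ray(*a),ray(*b); s=np.linalg.lstsq(np.c_[x,-y],q-p,rcond=None)[0]
    A,B=p+s[0]*x,q+s[1]*y; return (A+B)/2,np.linalg.norm(A-B)
def cloud(n,d): 
    v,u=np.mgrid[:384,:512]; return unproj(n,u,v,d)
E
python3 - <<'E'
from h import *
I={n:np.load(n+"0c.npy")[:,:,::-1] for n in("top","side")}
def crop(n,u,v,w,h,s): return cv2.resize(I[n][v:v+h,u:u+w],None,fx=s,fy=s,interpolation=cv2.INTER_CUBIC)
a=crop("top",165,205,50,37,8);b=crop("top",300,195,66,100,3);b=crop("top",305,240,50,37,8)
c=crop("side",165,135,50,37,8);e=crop("side",245,265,50,37,8)
cv2.imwrite("pics/crops.png",np.vstack([np.hstack([a,b]),np.hstack([c,e])]))
for n in("top","side"):
    C=cloud(n,np.load(n+"0.npy"))
    for lo,hi,nm in((.205,.218,"deck"),(.06,.1,"hi"),(.038,.045,"hold")):
        m=(C[...,2]>lo)&(C[...,2]<hi)&(C[...,0]>.1)&(C[...,0]<.8)&(C[...,1]>-.6)&(C[...,1]<.4)
        k,l,st,ce=cv2.connectedComponentsWithStats(m.astype(np.uint8))
        for i in range(1,k):
            if st[i,4]>25:
                P=C[l==i]; r=cv2.minAreaRect(P[:,:2].astype(np.float32)*1000)
                print(n,nm,st[i].tolist(),P.mean(0).round(4),"zmax",P[:,2].max().round(4),np.round(r[0],1),np.round(r[1],1),round(r[2],1))
E
```

```text
top deck [84, 77, 149, 172, 7065] [0.5277 0.1256 0.2137] zmax 0.218 [626.2 132.9] [281.2 349.1] 89.3
top deck [190, 217, 13, 15, 52] [0.4985 0.0575 0.2153] zmax 0.218 [499.7  57.5] [17.4 33.6] 53.1
top deck [192, 377, 39, 7, 59] [0.202  0.0133 0.2113] zmax 0.2177 [202.   13.7] [ 2.6 74.3] 9.8
top hi [220, 101, 18, 150, 254] [ 0.6211 -0.0072  0.0812] zmax 0.0999 [621.   -7.2] [ 26.4 350.3] 85.0
top hi [308, 115, 29, 30, 276] [ 0.7376 -0.2113  0.0789] zmax 0.0913 [ 732.9 -208.8] [66.7 65.5] 30.4
top hi [363, 128, 32, 31, 758] [ 0.7048 -0.3439  0.0743] zmax 0.0831 [ 706.2 -344.6] [69.8 70.8] 46.4
top hi [328, 207, 35, 15, 188] [ 0.5333 -0.2622  0.0894] zmax 0.0944 [ 533.9 -262.6] [79.1 11.6] 73.3
top hi [171, 249, 14, 6, 71] [0.4422 0.1115 0.0954] zmax 0.0998 [442.1 113. ] [11.1 28.6] 1.3
top hi [195, 250, 14, 6, 71] [0.441  0.0585 0.0949] zmax 0.0997 [441.1  59.6] [11.1 29.6] 1.2
top hi [329, 250, 6, 15, 78] [ 0.4374 -0.2336  0.0829] zmax 0.0892 [ 436.9 -234.2] [31.7  8.7] 0.8
top hold [333, 201, 24, 14, 162] [ 0.5541 -0.2687  0.0413] zmax 0.0449 [ 554.2 -269.2] [56.2 17.5] 73.3
top ho
[... 839 characters left out ...]
, 61, 284] [0.5692 0.0116 0.0414] zmax 0.0449 [596.3   5.6] [135.2 373.8] 66.5
side hold [138, 190, 26, 22, 48] [0.4524 0.2123 0.0417] zmax 0.0448 [452.5 212.6] [126.1   2.7] 88.9
side hold [335, 221, 25, 10, 55] [ 0.7131 -0.2203  0.0411] zmax 0.0446 [ 715.  -217.6] [20.  55.9] 29.6
side hold [378, 253, 34, 16, 86] [ 0.68   -0.3529  0.0416] zmax 0.0449 [ 684.  -352.3] [25.2 66.8] 22.1
side hold [249, 267, 86, 51, 1578] [ 0.4791 -0.2496  0.0415] zmax 0.045 [ 485.5 -246.9] [ 58.8 160.2] 73.8
side hold [225, 274, 12, 7, 28] [ 0.4231 -0.1393  0.0414] zmax 0.0446 [ 422.4 -137.1] [ 5.6 24.9] 24.0
side hold [239, 340, 15, 7, 37] [ 0.3439 -0.2667  0.0413] zmax 0.0449 [ 343.6 -266.6] [ 5.5 24.2] 37.9
```

View pics/crops.png

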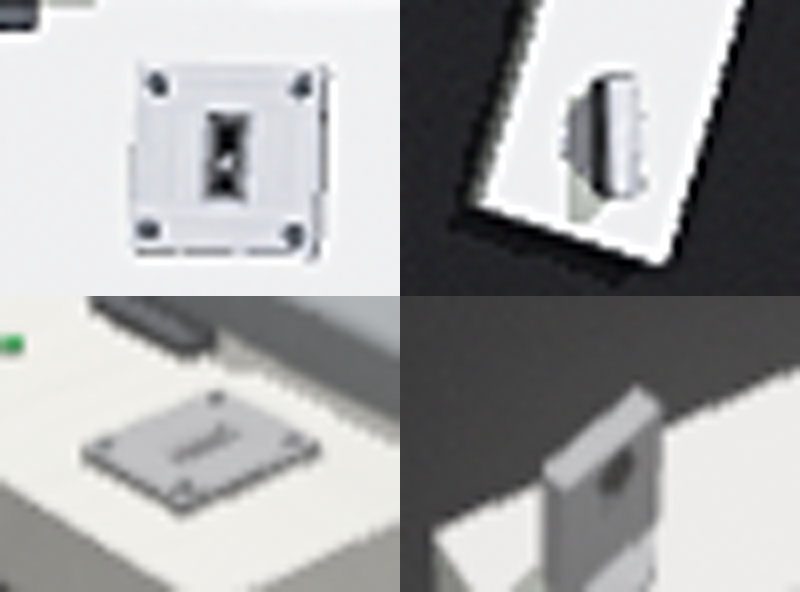

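The key in the holder measures 34×9 mm and its top is at about 88 mm, so it is the right size. The slot is centred at about (193.2,224.6) in the top view and (190.4,153.6) in the side view. I'll triangulate the lock plate and the key handle top from both views.

```bash
cat > st.py <<'E'
from h import *
def off(n,x,y):return (n,{"top":165,"side":165}[n]+x/8-.5,{"top":205,"side":135}[n]+y/8-.5)
E
python3 - <<'E'
from st import *
T=[(158,84),(302,84),(148,230),(294,234),(226,157)]; S=[(216,102),(293,145),(104,145),(181,194),(203,149)]
P=[]
for t,s in zip(T,S):
    x,g=tri(off("top",*t),off("side",*s)); P.append(x); print(x.round(4),round(g,4))
P=np.array(P); print("screws mean",P[:4].mean(0), "yaw", np.degrees([np.arctan2(*(P[0]-P[2])[[1,0]]),np.arctan2(*(P[1]-P[3])[[1,0]])]))
# key handle top: top-crop ends of the bright top face; side-crop ends
kt=[(620,78),(622,195)];ks=[(647,396-296),(556,474-296)]
for t,s in zip(kt,ks):
    x,g=tri(("top",305+(t[0]-400)/8-.5,240+t[1]/8-.5),("side",245+(s[0]-400)/8-.5,265+s[1]/8-.5)); print("key",x.round(4),round(g,4))
# plane depth fits of key top and lock plate
for n in("top","side"):
    C=cloud(n,np.load(n+"0.npy"))
    u,v=proj(n,[[.495,.06,.22]])[0]; print(n,"lock px",u,v)
    m=(abs(C[...,0]-.495)<.03)&(abs(C[...,1]-.06)<.03)&(C[...,2]>.2165)&(C[...,2]<.225)
    r=cv2.minAreaRect(C[m][:,:2].astype(np.float32)*1000); print(n,r,np.median(C[m][:,2]))
    m=(abs(C[...,0]-.437)<.03)&(abs(C[...,1]+.2335)<.03)&(C[...,2]>.084)&(C[...,2]<.095)
    r=cv2.minAreaRect(C[m][:,:2].astype(np.float32)*1000); print(n,r,np.median(C[m][:,2]),m.sum())
E
```

```text
[0.5131 0.0766 0.2218] 0.0008
[0.5135 0.0416 0.2211] 0.0018
[0.4769 0.0775 0.2224] 0.0015
[0.4767 0.042  0.221 ] 0.0018
[0.4957 0.0593 0.2204] 0.0006
screws mean [0.49505127 0.05944151 0.22156314] yaw [-1.42527781 -0.74796861]
key [ 0.4538 -0.2327  0.0882] 0.0013
key [ 0.422  -0.2337  0.0889] 0.0001
top lock px 192.31967767805853 224.60134926806003
top ((492.4868469238281, 61.56379699707031), (51.2552490234375, 56.71358108520508), 1.0393961668014526) 0.21893862326454394
top ((437.1408996582031, -234.59031677246094), (31.26114845275879, 7.348844051361084), 0.14926868677139282) 0.08665767769956567 51
side lock px 189.60295158411998 153.27319919657643
side ((494.4013977050781, 60.5152702331543), (49.83759307861328, 49.248779296875), 86.60460662841797) 0.21941609283946042
side ((437.45819091796875, -232.9225311279297), (33.70499038696289, 9.296704292297363), 2.4108643531799316) 0.0860655759289321 74
```

Call:
apply_moves:
  deltas: [0,0,0,-8.5,-1,0,0,0,-8.5,-1,0,0,0,-8.5,-1,0,0,0,-8.5,-1,0,0,0,-8.5,-1,0,0,0,-8.5,-1,0,0,0,-8.5,-1,0,0,0,-8.5,-1,0,0,0,-8.5,-1,0,0,0,-8.5,-1,0,0,0,-8.5,-1,0,0,0,-8.5,-1]

```text
time_s: 1.3
tool_pos: [0.1928, -0.5941, 0.2476]
orientation: [3.141, -0.001, 2.1]
wrist_force: [-0.5, 0.7, 0.0]
finger_gap: 0.085
finger_force: 0.0
```

Call:
apply_moves:
  deltas: [0,0,0,-8.5,-1,0,0,0,-8.5,-1,0,0,0,-8.5,-1,0,0,0,-8.5,-1,0,0,0,-8.5,-1,0,0,0,-8.5,-1,0,0,0,-8.5,-1,0,0,0,-1.4,-1]

```text
time_s: 2.1
tool_pos: [0.1928, -0.5941, 0.2477]
orientation: [3.14, -0.0, -3.125]
wrist_force: [-0.8, 0.6, 0.2]
finger_gap: 0.0855
finger_force: 0.0
```

Call:
apply_moves:
  deltas: [-0.021,0.0296,0,0,-1,-0.021,0.0296,0,0,-1,-0.021,0.0296,0,0,-1,-0.021,0.0296,0,0,-1,-0.021,0.0296,0,0,-1,-0.021,0.0296,0,0,-1,-0.021,0.0296,0,0,-1,-0.021,0.0296,0,0,-1,-0.021,0.0296,0,0,-1,-0.021,0.0296,0,0,-1,-0.021,0.0296,0,0,-1,-0.021,0.0296,0,0,-1]

```text
time_s: 3.3
tool_pos: [0.4399, -0.234, 0.2482]
orientation: [3.142, -0.0, -3.129]
wrist_force: [-0.1, -0.8, 0.2]
finger_gap: 0.0854
finger_force: 0.0
```

Call:
apply_moves:
  deltas: [0,0,0.02,0,-1,0,0,0.02,0,-1,0,0,0.02,0,-1,0,0,0,0,-1]

```text
time_s: 3.7
tool_pos: [0.4373, -0.2337, 0.1853]
orientation: [3.138, -0.005, -3.128]
wrist_force: [0.0, -0.6, 0.1]
finger_gap: 0.0858
finger_force: 0.0
```

Run:
```python
from h import *
s=manip.read_state();print(s["time_s"],s["tool_pos"],np.degrees(s["orientation"]),s["joint_positions"].round(2))
```

```text
3.7 [ 0.43729399 -0.23368087  0.18528881] [ 179.77636638   -0.30529816 -179.21372927] [-0.62  0.1  -0.38  1.1  -0.   -0.63]
```

Call:
apply_moves:
  deltas: [0,0,0.02,0,-1,0,0,0.02,0,-1,0,0,0.02,0,-1,0,0,0.02,0,-1,0,0,0.02,0,-1,0,0,0.01,0,-1,0,0,0.007,0,-1,0,0,0,0,-1,0,0,0,0,-1]

```text
time_s: 4.6
tool_pos: [0.44, -0.2359, 0.0721]
orientation: [-3.141, 0.001, -3.127]
wrist_force: [0.2, 0.2, 0.0]
finger_gap: 0.0854
finger_force: 0.0
```

Call:
apply_moves:
  deltas: [0,0,0,0,0.2,0,0,0,0,0.5,0,0,0,0,0.8,0,0,0,0,1,0,0,0,0,1,0,0,0,0,1,0,0,0,0,1,0,0,0,0,1,0,0,0,0,1,0,0,0,0,1]

```text
time_s: 5.6
tool_pos: [0.4396, -0.2355, 0.0715]
orientation: [-3.141, 0.0, -3.126]
wrist_force: [0.6, 0.7, 2.5]
finger_gap: 0.0088
finger_force: 58.8
```

Call:
apply_moves:
  deltas: [0,0,-0.01,0,1,0,0,-0.02,0,1,0,0,-0.025,0,1,0,0,-0.025,0,1,0,0,-0.025,0,1,0,0,-0.025,0,1,0,0,-0.025,0,1,0,0,-0.025,0,1,0,0,-0.025,0,1,0,0,-0.025,0,1,0,0,0,0,1]

```text
time_s: 6.7
tool_pos: [0.4409, -0.2367, 0.3054]
orientation: [-3.137, 0.005, -3.126]
wrist_force: [1.5, 0.1, -0.6]
finger_gap: 0.0082
finger_force: 58.9
```

Run:
```python
from h import *
s=manip.read_state();print(s["time_s"],s["tool_pos"],np.degrees(s["orientation"]),s["joint_positions"].round(2),s["finger_gap"])
```

```text
6.7 [ 0.44092956 -0.23667897  0.30540112] [-179.74189989    0.31446063 -179.12282636] [-0.62  0.02 -0.2   1.34 -0.   -0.64] 0.008233764363242793
```

Call:
apply_moves:
  deltas: [-0.0062,0.0292,0,0,1,-0.0062,0.0292,0,0,1,-0.0062,0.0292,0,0,1,-0.0062,0.0292,0,0,1,-0.0062,0.0292,0,0,1,-0.0062,0.0292,0,0,1,-0.0062,0.0292,0,0,1,-0.0062,0.0292,0,0,1,-0.0062,0.0292,0,0,1,-0.0062,0.0292,0,0,1,0,0,0,1.8,1,0,0,0,0,1]

```text
time_s: 7.9
tool_pos: [0.496, 0.0582, 0.2999]
orientation: [-3.141, -0.003, 3.127]
wrist_force: [0.0, -0.1, -2.0]
finger_gap: 0.0083
finger_force: 59.0
```

Run:
```python
from h import *
s=manip.read_state();print(s["time_s"],s["tool_pos"],np.degrees(s["orientation"]),s["joint_positions"].round(2),s["finger_gap"])
o=[]
for n in("side","top"):
    p,d=eyes.get_image(n); np.save(f"{n}1.npy",d);np.save(f"{n}1c.npy",p)
    u,v=(150,110) if n=="side" else (160,190)
    o.append(cv2.resize(p[v:v+75,u:u+66,::-1],None,fx=6,fy=6,interpolation=cv2.INTER_CUBIC))
cv2.imwrite("pics/hover.png",np.hstack(o))
```

```text
7.9 [0.49601643 0.05819929 0.29986213] [-1.79977977e+02 -1.55788591e-01  1.79181470e+02] [-0.01  0.03 -0.21  1.34 -0.    0.  ] 0.008285457090490226
```

View pics/hover.png

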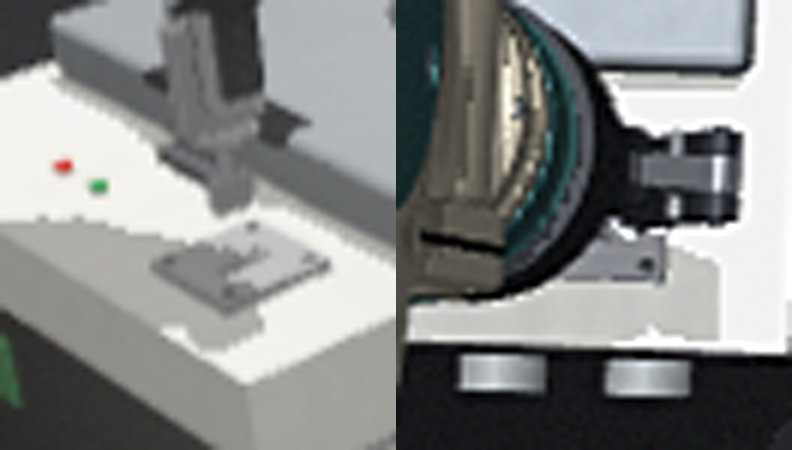

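The side view shows the blade tip at about (188.8,145), just above the slot. The top view is blocked by the wrist. I'll get the key's position from the side depth cloud and compare it with the slot position in the same camera.

Run:
```python
from h import *
n="side";d=np.load("side1.npy");C=cloud(n,d)
print("proj expected tip", proj(n,[[.4957,.0593,.2404],[.4957,.0593,.22]]))
for lo,hi in((.234,.24),(.24,.246),(.246,.252),(.252,.258),(.258,.264),(.264,.270),(.27,.276),(.276,.282)):
    m=(abs(C[...,0]-.495)<.025)&(abs(C[...,1]-.06)<.03)&(C[...,2]>lo)&(C[...,2]<hi)
    P=C[m]
    if len(P)<4: continue
    v,u=np.nonzero(m);r=cv2.minAreaRect(P[:,:2].astype(np.float32)*1000)
    print(lo,m.sum(),P.mean(0).round(4),"x",P[:,0].min().round(4),P[:,0].max().round(4),"y",P[:,1].min().round(4),P[:,1].max().round(4),"u",u.min(),u.max(),"v",v.min(),v.max(),np.round(r[0],1),np.round(r[1],1),round(r[2],1))
```

```text
proj expected tip [[188.86590673 144.84866959]
 [190.05782246 153.26454895]]
0.24 17 [0.4926 0.0568 0.2439] x 0.4863 0.501 y 0.0547 0.0597 u 185 191 v 142 146 [493.4  56.7] [ 4.  14.8] 82.2
0.246 20 [0.4925 0.0572 0.2497] x 0.4857 0.5001 y 0.0552 0.062 u 184 191 v 140 144 [492.6  57. ] [ 6.  15.2] 72.2
0.252 15 [0.4936 0.0583 0.2541] x 0.4863 0.5018 y 0.0557 0.0623 u 185 191 v 138 141 [494.3  58.7] [ 6.3 15.1] 77.7
0.258 7 [0.4922 0.0572 0.2609] x 0.4907 0.4952 y 0.055 0.0591 u 186 188 v 136 138 [492.5  57.6] [4.5 3.7] 22.8
0.264 4 [0.4927 0.0565 0.2649] x 0.4913 0.4956 y 0.055 0.058 u 186 188 v 135 136 [493.2  56.2] [2.9 4.4] 79.4
0.27 45 [0.492  0.0518 0.2735] x 0.4771 0.5111 y 0.0449 0.0584 u 180 193 v 128 135 [494.4  51.3] [34.  12.8] 2.5
0.276 30 [0.488  0.0555 0.2786] x 0.477 0.509 y 0.0526 0.0601 u 179 193 v 127 132 [492.7  54.6] [ 7.2 32.3] 83.3
```

Call:
apply_moves:
  deltas: [-0.0015,0.0007,0,0,1,0,0,0.005,0,1,0,0,0.005,0,1,0,0,0.005,0,1,0,0,0.004,0,1,0,0,0.003,0,1,0,0,0.003,0,1,0,0,0.003,0,1,0,0,0,0,1]

```text
time_s: 8.9
tool_pos: [0.4986, 0.0592, 0.2736]
orientation: [3.139, 0.001, 3.126]
wrist_force: [-0.1, 4.3, 2.0]
finger_gap: 0.0084
finger_force: 59.3
```

Call:
apply_moves:
  deltas: [0,0.0006,0,0,1,0,0,0.003,0,1,0,0,0.003,0,1,0,0,0,0,1]

```text
time_s: 9.3
tool_pos: [0.4985, 0.0593, 0.2667]
orientation: [3.14, -0.0, 3.126]
wrist_force: [1.9, 4.7, -0.5]
finger_gap: 0.008
finger_force: 59.0
```

Call:
apply_moves:
  deltas: [0,0.0006,0,0,1,0,0,0.003,0,1,0,0,0.003,0,1,0,0,0.002,0,1,0,0,0,0,1]

```text
time_s: 9.8
tool_pos: [0.4984, 0.0595, 0.259]
orientation: [3.141, -0.0, 3.126]
wrist_force: [0.1, 4.5, 1.2]
finger_gap: 0.0081
finger_force: 59.2
```

Call:
apply_moves:
  deltas: [0,0.0005,0.002,0,1,0,0,0.002,1,1,0,0,0.002,-2,1,0,0,0.002,2,1,0,0,0.001,-2,1,0,0,0.001,1,1,0,0,0,0,1]

```text
time_s: 10.5
tool_pos: [0.4985, 0.06, 0.2512]
orientation: [3.141, 0.001, 3.125]
wrist_force: [-2.9, 3.8, 8.4]
finger_gap: 0.0084
finger_force: 60.7
```

Call:
apply_moves:
  deltas: [0,0,0.001,1.5,1,0,0,0.001,-3,1,0,0,0.001,3,1,0,0,0,-1.5,1,0,0,0,0,1]

```text
time_s: 11.0
tool_pos: [0.4986, 0.06, 0.2494]
orientation: [3.141, 0.002, 3.126]
wrist_force: [-4.9, 5.0, 16.2]
finger_gap: 0.0085
finger_force: 61.7
```

Call:
apply_moves:
  deltas: [0,0,0.001,1.5,1,0,0,0.001,-3,1,0,0,0,3,1,0,0,0,-1.5,1,0,0,0,0,1]

```text
time_s: 11.5
tool_pos: [0.4987, 0.06, 0.2494]
orientation: [3.141, 0.003, 3.126]
wrist_force: [-9.2, 4.3, 24.8]
finger_gap: 0.0082
finger_force: 63.1
```

Run:
```python
from h import *
s=manip.read_state();print(s["time_s"],s["tool_pos"],np.degrees(s["orientation"]),s["wrist_force"],s["moment"])
p,d=eyes.get_image("side"); np.save("side2.npy",d)
cv2.imwrite("pics/home.png",cv2.resize(p[105:180,145:235,::-1],None,fx=7,fy=7,interpolation=cv2.INTER_CUBIC))
```

```text
11.5 [0.49873552 0.06003859 0.24937024] [1.79985771e+02 1.73746072e-01 1.79081614e+02] [-9.22978916  4.25610887 24.76260773] [ 1.27031298  2.19087091 -0.20389669]
```

View pics/home.png

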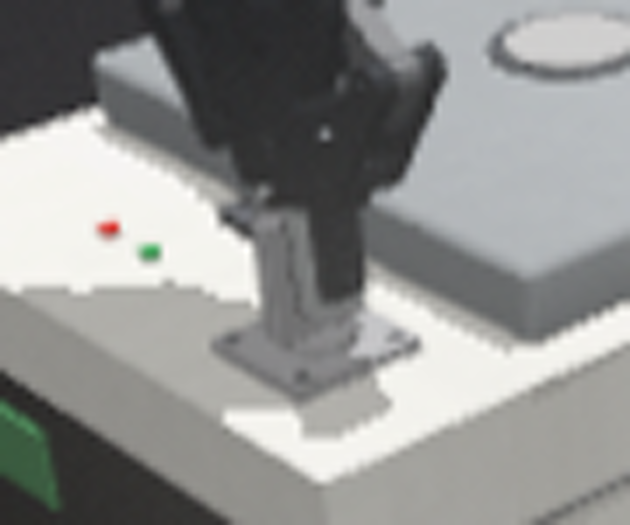

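The collar sits flat on the plate. The TCP stayed at 0.2494 while the push rose to 25 N, so the key is fully home. Now the turn, in stages with the forces watched.

Call:
apply_moves:
  deltas: [0.0007,0,0,6,1,0,0,0,6,1,0,0,0,6,1,0,0,0,6,1,0,0,0,0,1]

```text
time_s: 12.05
tool_pos: [0.4984, 0.0595, 0.2494]
orientation: [3.141, 0.004, 2.705]
wrist_force: [-8.8, 4.0, 24.3]
finger_gap: 0.0083
finger_force: 63.0
```

Call:
apply_moves:
  deltas: [0,0,0,6,1,0,0,0,6,1,0,0,0,6,1,0,0,0,6,1,0,0,0,6,1,0,0,0,0,1]

```text
time_s: 12.65
tool_pos: [0.4977, 0.0588, 0.2494]
orientation: [-3.141, 0.004, 2.182]
wrist_force: [-9.7, 1.4, 25.6]
finger_gap: 0.0077
finger_force: 63.1
```

Run:
```python
from h import *
s=manip.read_state();print(s["time_s"],s["tool_pos"],np.degrees(s["orientation"]),s["wrist_force"],s["moment"])
```

```text
12.65 [0.49770931 0.05875503 0.24939957] [-179.99115041    0.24051436  124.99290848] [-9.66331537  1.37440663 25.59656477] [0.37711579 2.40839021 0.03873164]
```

Call:
apply_moves:
  deltas: [0,0,0,6,1,0,0,0,6,1,0,0,0,6,1,0,0,0,6,1,0,0,0,6,1,0,0,0,6,1,0,0,0,6,1,0,0,0,4,1,0,0,0,0,1]

```text
time_s: 13.55
tool_pos: [0.4961, 0.0584, 0.2494]
orientation: [-3.141, 0.005, 1.379]
wrist_force: [-13.6, -0.3, 29.8]
finger_gap: 0.008
finger_force: 63.5
```

Run:
```python
from h import *
s=manip.read_state();print(s["time_s"],s["tool_pos"],np.degrees(s["orientation"]),s["wrist_force"],s["moment"])
```

```text
13.55 [0.49605102 0.05836607 0.24939563] [-179.9830718     0.27497202   79.03924106] [-13.62518436  -0.26522069  29.78176034] [0.20168605 3.34992825 0.19098437]
```

Call:
apply_moves:
  deltas: [0,0,0,2,1,0,0,0,2,1,0,0,0,0,1,0,0,0,0,1]

```text
time_s: 13.95
tool_pos: [0.4959, 0.0584, 0.2494]
orientation: [-3.141, 0.005, 1.312]
wrist_force: [-13.7, 0.0, 29.8]
finger_gap: 0.0082
finger_force: 63.8
```

Run:
```python
from h import *
s=manip.read_state();print(s["time_s"],s["tool_pos"],np.degrees(s["orientation"]),s["wrist_force"],s["moment"])
p,d=eyes.get_image("side")
cv2.imwrite("pics/turned.png",cv2.resize(p[85:185,120:300,::-1],None,fx=4,fy=4,interpolation=cv2.INTER_CUBIC))
A=cloud("side",np.load("side0.npy"));B=cloud("side",d)
for C in(A,B):
    for y in(-.0,.03,.2):
        m=(abs(C[...,0]-.555)<.012)&(abs(C[...,1]-y)<.012)&(C[...,2]>.235)&(C[...,2]<.27); print(y,m.sum(),np.median(C[m][:,2]) if m.any() else None)
m=(B[...,2]>.25)&(B[...,2]<.3)&(abs(B[...,0]-.496)<.04)&(abs(B[...,1]-.06)<.04)
```

```text
13.95 [0.49592776 0.05840353 0.24939734] [-179.99061203    0.2765715    75.14622112] [-1.37128912e+01  5.75876002e-03  2.98120340e+01] [0.17695494 3.47079978 0.42756783]
-0.0 20 0.23779886761178043
0.03 58 0.24313047132136026
0.2 42 0.2427042784982696
-0.0 72 0.24812051957320336
0.03 64 0.25971660061169416
0.2 23 0.2516630656682601
```

View pics/turned.png

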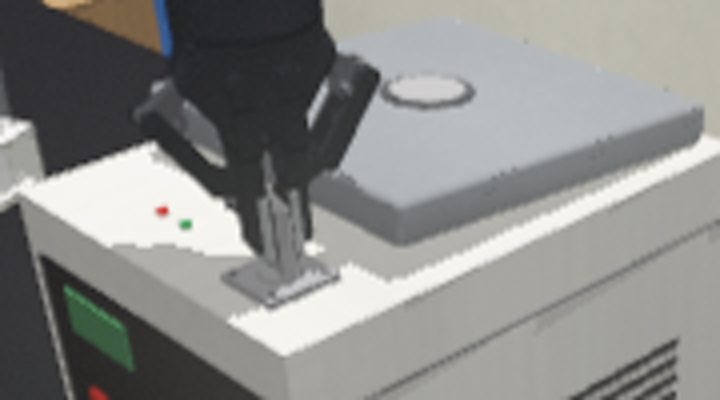

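The lid front is up about 17 mm. The moment rose to 0.43 N m, which means the lock is on its stop, and the key is still home under about 30 N of push. I'm handing in now.

```bash
python3 -c "
from rig import manip
print(manip.close_job())"
```

```text
the job is handed in; nothing more can be done
None
```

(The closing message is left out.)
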